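Close a two-part plaster mould on its dowels and hold it pressed shut

TASK

Close the blue-marked plaster mould: lift its upper half off the drying rack and lower it onto the lower half on the grey board, pouring gates and blue marks at the same end, until the three dowels are home in their sockets and the faces meet flush. Never ram or drop it, leave the lower half where it lies, and do not disturb the red-marked half or the other things. Finish still holding it, pressed down firmly with about two kilos of push (one to five will do), so that I can put the bands round.

Things in the scene. Friction and masses are not known exactly. Their poses are not given: they have to be found in the camera images.
- upper_half: Upper half: loose white plaster block 150 (x) x 64 (y) x 38 mm, 0.4 kg, face down on the rack's battens. Origin: centre of its underside (parting face); z up, +x to the gate end. Blue mark 9 mm wide on its back, from the gate end 40 mm inwards at y = +21 mm. Underside: three round sockets, 16 mm wide, 13 deep, at (x, y) = (-58, 18), (-58, -18), (50, 18) mm. Grip it across its width.
- lower_half: Lower half: loose white block 150 (x) x 64 (y) x 38 mm, 0.4 kg, on the grey board, face up. Origin: centre of its underside; z up, +x to the gate end (25 mm half funnel; blue mark on that wall at y = +21). Three cream dowels at (-58, 18), (-58, -18), (50, 18) mm, 10 mm high, 14 mm wide for 3 mm, then tapering to 6. Closed: upper origin 38 mm above this origin, all axes coincide.
- upper_gate (a point): Point on the upper half: middle of the gate-end edge of its parting face, 75 mm along +x from its origin.
- upper_tail (a point): Point on the upper half: middle of the other end's edge of its parting face, 75 mm along -x from its origin.
- lower_gate (a point): Point on the lower half: middle of the gate-end edge of its parting face, 75 mm along +x from and 38 mm above its origin.
- lower_tail (a point): Point on the lower half: middle of the other end's edge of its parting face, 75 mm along -x from and 38 mm above its origin.
- other_half: Bystander: upper half of another mould, yellower plaster block 120 (x) x 64 (y) x 38 mm (z) with a red mark, lying on the drying rack beside the blue-marked half; it may be on either side. Origin at the centre of its underside.
- rack: Drying rack, fixed: two wooden battens 18 mm wide and 400 mm long along its y, at x = -42 and +42 mm, on low cross pieces. Origin on the table under its middle; the tops of the battens are 22 mm above the table.
- ware_board: Grey ware board, fixed on the table, 264 (x) x 244 (y) x 18 mm (z). Origin at the centre of its underside, z = 0.
- brush: Bystander: dusting brush lying on the table beyond the work, about 200 mm long, 20 mm high. Origin under it, near its middle.
- modelling_tool: Bystander: wooden modelling tool lying on the table left of the board, 185 mm long, 12 mm high. Origin under it, near its middle.
- kidney: Bystander: flat orange kidney scraper, 96 x 60 x 6 mm, lying on the table. Origin under it, near its middle.
- bisque_mug: Bystander: unglazed pinkish mug, 80 mm across, 92 mm high. Origin at the centre of its foot.
- water_bottle: Bystander: dark grey water bottle, 72 mm across, 210 mm high. Origin at the centre of its foot.
- stain_jar: Bystander: small blue jar with a white lid, 60 mm across, 75 mm high. Origin at the centre of its foot.
Mind the look-alikes: they are no part of the job. What is shaped like the lower_half but brown or turquoise is not meant.

How it is judged (in metres and radians):
On the way:
1. the upper half is lifted clear of the drying rack, held in the fingers (z of upper_half in the frame of rack above 0.06 m and contact force between the fingers and upper_half above 3 N and contact force between upper_half and rack below 0.1 N), for 0.1 s.
At the end, for the whole second after the job is handed in: Upper half on the lower half the right way round: gate and tail edges within 3 mm, gap under 1.5 mm, flat within 0.03 rad, at rest, lower half within 30 mm of its place; fingers still on the upper half, force between the halves 10 to 70 N (upper half's own weight is about 4 N) (distance between upper_gate and lower_gate below 0.003 m and distance between upper_tail and lower_tail below 0.003 m and z of each of upper_gate, upper_tail in the frame of lower_half below 0.0395 m and angle between the z axis of upper_half and the z axis of lower_half, either way round below 0.03 rad and angle between lower_half's own z axis and vertical below 0.03 rad and distance of lower_half from where it was at the start of the episode below 0.03 m and contact force between the fingers and upper_half above 5 N and contact force between upper_half and lower_half between 10 and 70 N and linear speed of each of upper_half, lower_half below 0.01 m/s); the arm keeps its last pose, push and grip.
It fails at once if the upper half is rammed or dropped onto the lower half (over 90 N between them) (contact force between upper_half and lower_half above 90 N).
It fails at once if the lower half is pushed more than 40 mm from its place (distance of lower_half from where it was at the start of the episode above 0.04 m).
It fails at once if the red-marked half is moved more than 25 mm (distance of other_half from where it was at the start of the episode above 0.025 m).
It fails at once if another bystander is moved more than 30 mm (distance of any of brush, modelling_tool, kidney, bisque_mug, water_bottle, stain_jar from where it was at the start of the episode above 0.03 m).
It also fails if it takes over 38 s, if anything falls off the work surface, if the arm or the gripper's body presses on something with over 40 N, if the wrist force passes 120 N, or if a joint passes its speed limit or range.

ROBOT

A 6-joint arm with a two-finger parallel gripper is mounted at the origin on the work surface. World frame = base frame: x ahead of the robot, y to its left, z up, the work surface at z = 0. Lengths are in m, angles in degrees, forces in N, time in s.
With the tool pointing down it reaches from about 0.325 to 0.85 m from the base axis. Payload 15.5 kg.
Tool frame: the origin (TCP) lies midway between the tips of the shut fingers; the grasp point (between the pads) lies 19 mm behind it; z points along the fingers, y is the line along which they close (so a half turn about z gives the same grasp; the last joint's range is limited). The gripper opens to 91 mm and grips with 3 to 60 N. Pads are 32 mm wide; open, the fingers measure 118 mm over their backs; the gripper's body (76 mm by 178 mm) begins 60 mm behind the grasp point.
Start: joints at [61.45, 28.281, 77.091, -0, 74.628, -5.472], TCP at [0.245, 0.575, 0.214] pointing down, gripper open.
Joint ranges: [-166.48, 166.48], [-47.26, 123.95], [12.59, 153.08], [-70.14, 250.14], [6.76, 159.57], [-176.63, 176.63]. Speed limits (degrees/s): [108.29, 108.29, 147.25, 172.46, 172.46, 172.46].

INTERFACE

Orientations are given as a 3x3 rotation matrix whose columns are the frame's x, y, z axes.
In Python, from bench import ctrl gives the robot as it stands. The module is installed in compiled form; this text tells all that it offers. Calls block until the motion is done:
- ctrl.goto(position, orientation): joint-space move of the TCP to a pose.
- ctrl.move_l(position, vel=0.15, ori=None, contact_N=None): straight line of the TCP; ori=None keeps the orientation; vel is the mean speed in m/s. With contact_N (N) it stops when the force on the tool has changed by that much, and returns True; else False.
- ctrl.movej(angles): joint-space move.
- ctrl.command_gripper(opening): opening from 0.0 (shut) to 1.0 (fully open); the grip force is fixed at half the most; returns when the fingers have stopped.
- ctrl.sleep(seconds).
- ctrl.ik(position, orientation): joint angles nearest the present ones, or None.
- ctrl.read_camera(name): name is "side" or "top"; returns the picture (400x640x3 uint8, blue, green, red); there is no depth.
- ctrl.camera_params(name): a dict with "fx", "fy", "cx", "cy" (pixels), "D" ([k1, k2, p1, p2, k3] as OpenCV has them; the pictures are not rectified), "pose" (4x4, takes a point from camera to world coordinates). Camera axes: x right, y up, looking along -z (the intrinsics and any distortion apply to the point x, -y, -z); pixel columns grow to the right and rows downward; lengths in m; the calibration is good to about 2 mm. A picture is of the moment at which its call begins. camera_params takes no time and is no camera call.
A pose or a line that the arm cannot do raises ctrl.MotionError and nothing moves.
- ctrl.sign_off(): hands the job in; it is judged then, once.
Readings, each from a call of its own:
- ctrl.current_t(): time.
- ctrl.current_q(): joint angles.
- ctrl.current_dq(): joint speeds.
- ctrl.current_effort(): joint torques, N m.
- ctrl.current_tool_pos(): TCP position.
- ctrl.current_eef_rot(): TCP orientation.
- ctrl.current_contact_force(): force on the tool from outside, world axes, zero at the start.
- ctrl.current_wrist_torque(): the same for the moment, N m.
- ctrl.current_grip_width(): opening from 0.0 (shut) to 1.0 (fully open).
- ctrl.current_grasp_force(): force on a finger pad.
Only numpy, scipy, OpenCV 4.12 (cv2) and the standard library are available. Lean on these libraries where they do the work, as an engineer would, in place of code of your own. Each camera call takes 0.05 s, during which the arm holds its last target. There are 200 camera calls.

## Working session

There is one attempt and no reset: what is moved stays moved. The work goes in short steps, each a Python script; the robot and the scene stay as the last script left them, time stands still between calls to the robot, and variables do not carry over. Pictures are saved under pics/ and viewed, at most 10 in all, crops included, and the job is handed in when it is done.

```bash
mkdir -p pics; python3 - <<'E'
from bench import ctrl
import cv2,numpy as np
for n in("top","side"):
    cv2.imwrite(f"pics/{n}0.png",ctrl.read_camera(n)); p=ctrl.camera_params(n)
    print(n,p["fx"],p["fy"],p["cx"],p["cy"],p["D"],np.round(p["pose"],3).tolist())
E
```

```text
top 507.27078726972195 507.27078726972195 320.26731107267 210.71314717725554 [-0.07340233  0.          0.          0.          0.        ] [[-0.019, 0.978, -0.209, 0.208], [-1.0, -0.018, 0.005, -0.039], [0.001, 0.209, 0.978, 1.521], [0.0, 0.0, 0.0, 1.0]]
side 422.26184043669946 422.26184043669946 318.0831229068513 191.96954909463005 [-0.02326951  0.          0.          0.          0.        ] [[0.787, 0.356, -0.504, -0.121], [-0.617, 0.455, -0.642, -0.839], [0.001, 0.816, 0.577, 0.79], [0.0, 0.0, 0.0, 1.0]]
```

View pics/top0.png

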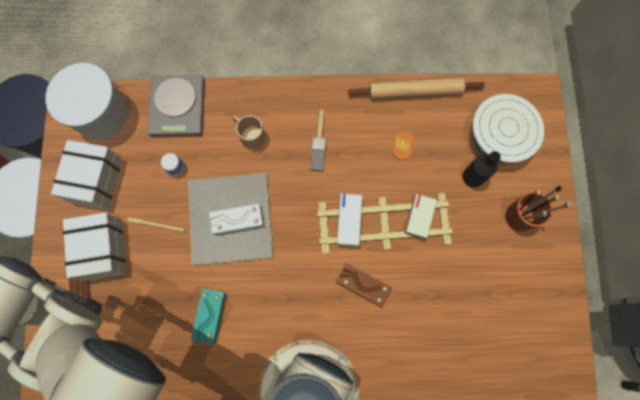

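View pics/side0.png

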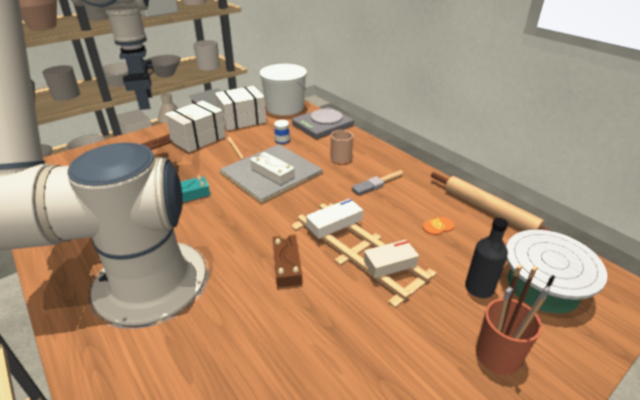

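The top view shows the candidates. On the rack are a white block at (349,219) with a blue mark at its top end (343,200), and a yellower block at (421,216) with a red mark. Shaped like lower halves are a white one on the grey board at (236,218), a turquoise one at (208,316) and a brown one at (364,285). The white blue-marked block and the white block on the board fit the description. I'll confirm both in one enlarged crop.

```bash
cat > h.py <<'E'
import cv2,numpy as np
from bench import ctrl
def cam(n):
    p=ctrl.camera_params(n); K=np.array([[p["fx"],0,p["cx"]],[0,p["fy"],p["cy"]],[0,0,1.]])
    return K,np.array(p["D"]),np.array(p["pose"])
def cast(n,px,z):
    K,D,T=cam(n); u=cv2.undistortPoints(np.array(px,float).reshape(-1,1,2),K,D).reshape(-1,2)
    d=np.c_[u[:,0],-u[:,1],-np.ones(len(u))]@T[:3,:3].T; o=T[:3,3]
    return o+d*((z-o[2])/d[:,2])[:,None]
def project(n,P):
    K,D,T=cam(n); C=(np.asarray(P,float).reshape(-1,3)-T[:3,3])@T[:3,:3]*[1,-1,-1]
    return cv2.projectPoints(C,np.zeros(3),np.zeros(3),K,D)[0].reshape(-1,2)
E
python3 - <<'E'
import cv2,numpy as np
t=cv2.imread("pics/top0.png");s=cv2.imread("pics/side0.png")
f=lambda im,x,y:cv2.resize(im[y:y+72,x:x+97],(400,296),interpolation=cv2.INTER_CUBIC)
cv2.imwrite("pics/crop1.png",np.vstack([np.hstack([f(t,190,184),f(t,315,184)]),np.hstack([f(s,225,130),f(s,290,180)])]))
E
```

```text
(no output)
```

View pics/crop1.png

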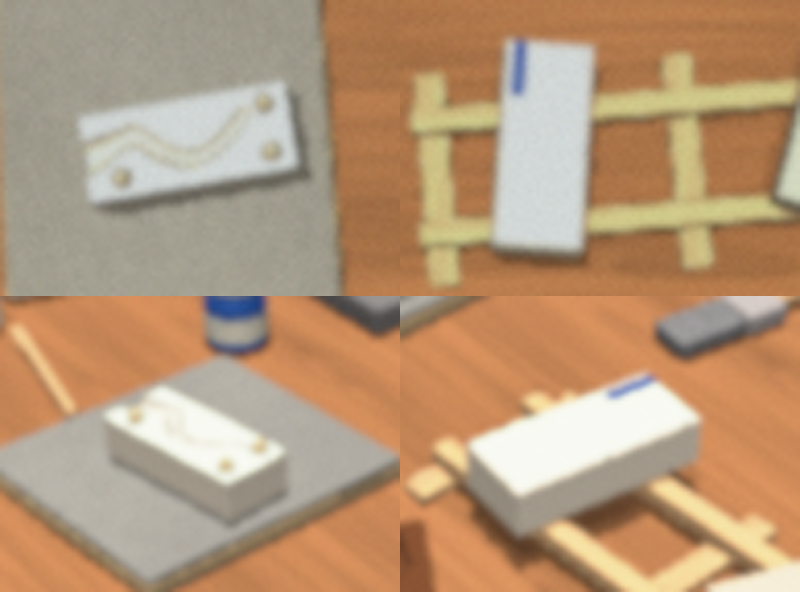

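The crop confirms it. The white half on the board has its gate at the left end (world +y) and its single dowel lower-left. The rack block has its blue mark at the far (+x) end on the left side. Both are consistent with the given frames. Next I measure the top faces in both views.

```bash
cat >> h.py <<'E'
def face(n,im,guess,z,half=60,th=None):
    """centre, yaw (deg, mod 180), size of a bright top face near pixel guess, on plane z"""
    x0,y0=max(0,int(guess[0])-half),max(0,int(guess[1])-half)
    S=8; c=im[y0:y0+2*half,x0:x0+2*half]
    g=cv2.resize(c.min(axis=2),None,fx=S,fy=S,interpolation=cv2.INTER_CUBIC)
    k=((np.array(guess)-[x0,y0])*S).astype(int)
    if th is None: th=0.87*np.median(g[k[1]-40:k[1]+40,k[0]-40:k[0]+40])
    cs,_=cv2.findContours((g>th).astype(np.uint8),cv2.RETR_EXTERNAL,cv2.CHAIN_APPROX_NONE)
    cs=max((q for q in cs if cv2.pointPolygonTest(q,(float(k[0]),float(k[1])),True)>-30),key=cv2.contourArea)
    h=(cv2.convexHull(cs).reshape(-1,2)+.5)/S-.5+[x0,y0]
    w=cast(n,h,z)[:,:2]; r=cv2.minAreaRect((w*1000).astype(np.float32)); m=cv2.moments(((w)*1000).astype(np.float32).reshape(-1,1,2))
    yaw=.5*np.degrees(np.arctan2(2*m["mu11"],m["mu20"]-m["mu02"]))
    return np.array([m["m10"],m["m01"]])/m["m00"]/1000,yaw,sorted(np.round(r[1],1)),np.round(np.array(r[0])/1000,4),th
E
python3 - <<'E'
from h import *
t=cv2.imread("pics/top0.png");s=cv2.imread("pics/side0.png")
for n,im,gu,gl,go in(("top",t,(350,225),(232,215),(420,218)),("side",s,(335,215),(277,166),(390,254))):
    print(n,"U",*face(n,im,gu,.060)); print(n,"L",*face(n,im,gl,.056,30));print(n,"O",*face(n,im,go,.060,32))
print(im[215:240:2,335].tolist())
E
```

```text
top U [ 0.49185335 -0.13145718] -7.616399816254477 [np.float64(59.7), np.float64(145.8)] [ 0.4941 -0.1309] 182.7
top L [0.5033435  0.20643452] -80.75772867596325 [np.float64(63.3), np.float64(149.1)] [0.5034 0.2065] 180.96
top O [ 0.49769295 -0.34465217] -22.368650680531942 [np.float64(60.9), np.float64(116.1)] [ 0.5006 -0.3441] 163.56
side U [ 0.48956564 -0.13297241] -7.310146012750535 [np.float64(64.3), np.float64(148.1)] [ 0.4918 -0.1318] 210.54
side L [0.50211961 0.20715216] -81.33909576508641 [np.float64(67.3), np.float64(152.1)] [0.5024 0.2068] 207.93
side O [ 0.4960789  -0.34494458] -21.873685084305524 [np.float64(62.9), np.float64(116.9)] [ 0.4989 -0.3438] 189.66
[[242, 249, 248], [242, 249, 248], [239, 248, 247], [195, 216, 223], [142, 156, 166], [138, 153, 161], [140, 154, 163], [136, 151, 160], [95, 111, 128], [44, 67, 97], [45, 70, 104], [88, 127, 165], [146, 205, 238]]
```

```bash
cat >> h.py <<'E'
def ori(yaw,s):
    """tool down, tool y = s * object y for object yaw (deg)"""
    a=np.radians(yaw); y=s*np.array([-np.sin(a),np.cos(a),0]); z=np.array([0,0,-1.]); return np.c_[np.cross(y,z),y,z]
E
python3 - <<'E'
from h import *
t=cv2.imread("pics/top0.png");s=cv2.imread("pics/side0.png")
for n,im,gu,gl in(("top",t,(350,225),(232,215)),("side",s,(335,215),(277,166))):
    b=cv2.merge([im[:,:,0]]*3); 
    for th in (150,165,180): print(n,"U",*face(n,b,gu,.060,36,th)[:4])
    for th in (165,175,190): print(n,"L",*face(n,im,gl,.056,30,th)[:4])
for sg in(1,-1):
    for p,yw in(([.492,-.1315,.16],-7.4),([.503,.2067,.16],99)): print(sg,np.round(ctrl.ik(p,ori(yw,sg)),1))
print(ctrl.current_t(),ctrl.current_grip_width(),ctrl.current_contact_force())
E
```

```text
top U [ 0.49399282 -0.13063538] -5.698655511984662 [np.float64(65.5), np.float64(150.1)] [ 0.4942 -0.1306]
top U [ 0.49391063 -0.13071965] -5.607544892036333 [np.float64(62.7), np.float64(148.1)] [ 0.4942 -0.1307]
top U [ 0.49387032 -0.13085364] -5.665000114233605 [np.float64(59.9), np.float64(146.2)] [ 0.4942 -0.1308]
top L [0.50355696 0.20640923] -80.7770407757383 [np.float64(66.2), np.float64(152.7)] [0.5036 0.2064]
top L [0.50343173 0.20617413] -80.82086590731892 [np.float64(64.3), np.float64(150.9)] [0.5035 0.2061]
top L [0.51862065 0.21703695] -82.04438545257703 [np.float64(35.8), np.float64(129.3)] [0.5145 0.2173]
side U [ 0.49120037 -0.13020461] -5.3504834478289345 [np.float64(88.1), np.float64(155.9)] [ 0.4919 -0.1261]
side U [ 0.4911538  -0.13235658] -5.514615428065179 [np.float64(74.8), np.float64(153.7)] [ 0.4918 -0.1308]
side U [ 0.49103636 -0.13259737] -5.695276173628594 [np.float64(70.1), np.float64(151.8)] [ 0.4917 -0.1316]
side L [0.52235405 0.21608412] 79.77094460991843 [np.float64(134.1), np.float64(162.1)] [0.5278 0.2102]
side L [0.50299003 0.2080312 ] -81.49528290372707 [np.float64(76.0), np.float64(160.3)] [0.5035 0.2079]
side L [0.50243909 0.20744348] -81.39615850617356 [np.float64(71.8), np.float64(156.5)] [0.5028 0.2074]
1 [ -21.7   22.8   97.1   -0.    60.1 -104.3]
1 [  16.    25.3   92.4   -0.    62.2 -173. ]
-1 [-21.7  22.8  97.1  -0.   60.1  75.7]
-1 [16.  25.3 92.4 -0.  62.2  7. ]
0.1 0.9996982009889486 [ 0.33087908  0.08369774 -0.80652505]
```

```bash
python3 - <<'E'
from h import *
R=ori(-5.6,-1); p=np.array([.4928,-.1315,0])
ctrl.goto(p+[0,0,.15],R); print(ctrl.current_t())
print(ctrl.move_l(p+[0,0,.029],vel=.1,contact_N=8),ctrl.current_tool_pos())
ctrl.command_gripper(0.0); print(ctrl.current_grip_width()*91,ctrl.current_grasp_force(),ctrl.current_contact_force())
f0=np.array(ctrl.current_contact_force())
ctrl.move_l(p+[0,0,.06],vel=.06); ctrl.sleep(.2)
ctrl.move_l(p+[0,0,.17],vel=.15); ctrl.sleep(.2)
print(ctrl.current_grip_width()*91,ctrl.current_contact_force(),ctrl.current_wrist_torque(),ctrl.current_t())
cv2.imwrite("pics/top1.png",ctrl.read_camera("top"));cv2.imwrite("pics/side1.png",ctrl.read_camera("side"))
E
```

```text
2.7583
False [ 0.49312611 -0.13160648  0.02945893]
63.40961356699378 29.99852366745472 [-0.28251341  1.1077616   3.89149603]
63.88631952318072 [-0.40222065  0.56996691 -4.58731337] [-0.07695332  0.21657376 -0.03464321] 6.6
```

View pics/side1.png

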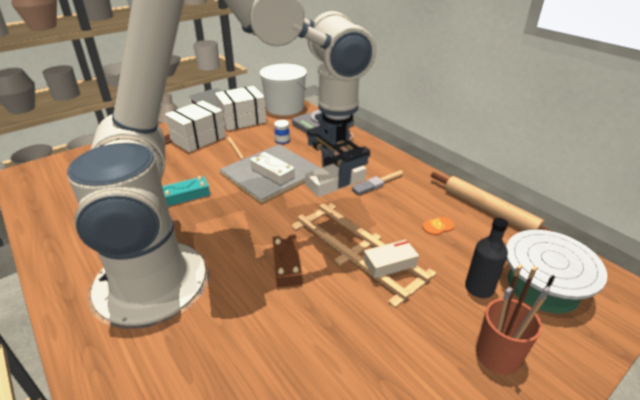

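The half is held: grip width is 63.9 mm and the side view shows the block at about (337,180), clear of the rack. Next I carry it over the lower half and look again.

```bash
python3 - <<'E'
from h import *
R=ori(99,-1); p=np.array([.5029,.2068,0])
ctrl.goto(p+[0,0,.17],R)
ctrl.move_l(p+[0,0,.125],vel=.1); ctrl.sleep(.3)
print(ctrl.current_tool_pos(),ctrl.current_eef_rot(),ctrl.current_contact_force(),ctrl.current_t())
t=ctrl.read_camera("top");s=ctrl.read_camera("side")
cv2.imwrite("pics/top2.png",t);cv2.imwrite("pics/side2.png",s)
f=lambda im,x,y:cv2.resize(im[y:y+90,x:x+72],(400,500),interpolation=cv2.INTER_CUBIC)
print(project("side",[.503,.207,.1]),project("top",[.503,.207,.1]))
c=project("side",[.503,.207,.08])[0].astype(int);d=project("top",[.503,.207,.1])[0].astype(int)
cv2.imwrite("pics/crop2.png",np.hstack([cv2.resize(im[q[1]-40:q[1]+40,q[0]-40:q[0]+40],(400,400),interpolation=cv2.INTER_CUBIC) for im,q in((t,d),(s,c))]))
E
```

```text
[0.50315785 0.20686646 0.12545164] [[-1.56417905e-01  9.87690636e-01  8.03570632e-04]
 [ 9.87690960e-01  1.56417786e-01  2.09054835e-04]
 [ 8.07887636e-05  8.26379369e-04 -9.99999655e-01]] [ 0.36178702 -0.09820706 -4.37308211] 8.875
[[270.80717177 151.22509662]] [[232.11693156 214.97525715]]
```

View pics/crop2.png

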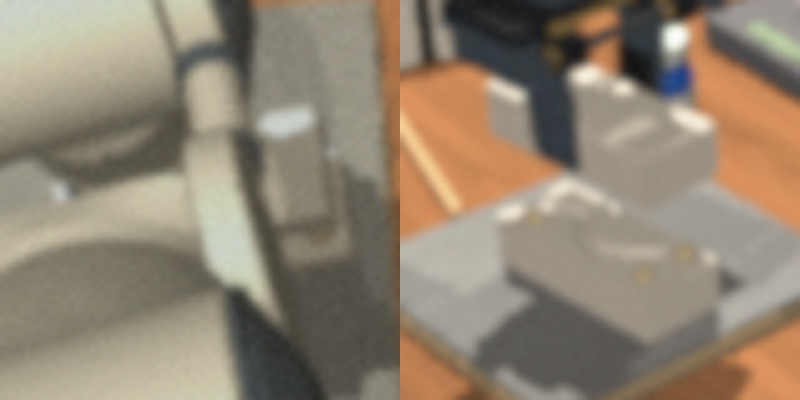

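The top crop is mostly blocked by the arm. The side crop shows the held half level above the lower half with its tail end matching. Near bottom corner of the upper is at crop (652,208), and the near top corner of the lower at (648,300). I lower to just above the dowels and compare the corners there.

```bash
python3 - <<'E'
from h import *
p=np.array([.5029,.2070,.079])
print(ctrl.move_l(p,vel=.06,contact_N=5)); ctrl.sleep(.3)
P=ctrl.current_tool_pos(); print(P,ctrl.current_contact_force(),ctrl.current_t())
s=ctrl.read_camera("side"); cv2.imwrite("pics/side3.png",s)
a=np.radians(99);X=np.array([np.cos(a),np.sin(a)]);Y=np.array([-X[1],X[0]])
# predicted corners assuming centre = TCP for upper bottom/top and nominal lower top/bottom
def C(c,z):return [np.r_[np.array(c)+X*sx*.075+Y*sy*.032,z] for sx,sy in((-1,1),(-1,-1))]
zb=P[2]-.0075
pts=project("side",C(P[:2],zb)+C(P[:2],zb+.038)+C([.5029,.2068],.056)+C([.5029,.2068],.018))
o=np.array([250,118]);print(o,np.round(pts,1).tolist())
g=cv2.createCLAHE(3,(4,4)).apply(cv2.cvtColor(s,cv2.COLOR_BGR2GRAY)[118:178,250:330])
b=cv2.cvtColor(cv2.resize(g,None,fx=10,fy=10,interpolation=cv2.INTER_CUBIC),cv2.COLOR_GRAY2BGR)
for i,q in enumerate(pts): cv2.circle(b,tuple(((q-o+.5)*10).astype(int)),4,(0,0,255) if i<4 else (255,0,0),1)
cv2.imwrite("pics/crop3.png",b)
E
```

```text
False
[0.50303733 0.20703108 0.07923083] [-0.09561207 -1.39953785 -3.52200134] 10.1917
[250 118] [[279.7, 170.7], [294.1, 163.0], [279.0, 160.4], [293.7, 152.9], [279.9, 174.9], [294.2, 167.1], [280.5, 184.7], [294.6, 176.8]]
```

View pics/crop3.png

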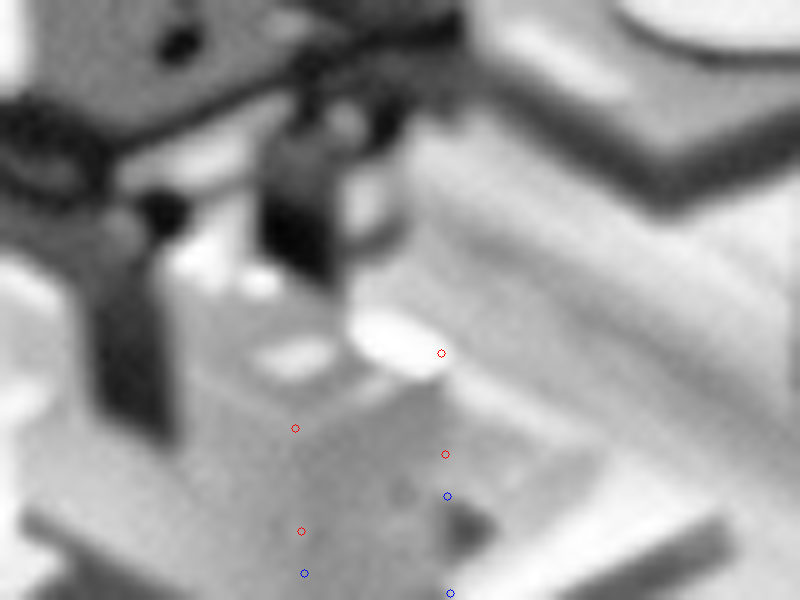

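The predicted corners (red) fall on the held half's tail edges, near edge at x≈300 and right edge at x≈443 in the crop. Now I make a guarded descent in small steps while watching the force.

```bash
python3 - <<'E'
from h import *
f0=np.array(ctrl.current_contact_force()); p=np.array([.5029,.2070,.079])
for z in np.arange(.077,.0595,-.001):
    p[2]=z; h=ctrl.move_l(p,vel=.02,contact_N=15)
    d=np.array(ctrl.current_contact_force())-f0
    print(round(z,4),h,np.round(ctrl.current_tool_pos(),4),np.round(d,1),np.round(ctrl.current_wrist_torque(),2))
    if d[2]>16 or np.hypot(d[0],d[1])>12: break
print(ctrl.current_t())
cv2.imwrite("pics/side4.png",ctrl.read_camera("side"))
E
```

```text
0.077 False [0.5028 0.207  0.0768] [0.6 0.6 0. ] [-0.11  0.02  0.02]
0.076 False [0.5028 0.207  0.0759] [0.  0.5 0.6] [-0.09  0.04  0.  ]
0.075 False [0.5029 0.207  0.075 ] [-0.3  0.2  0. ] [-0.08  0.09 -0.01]
0.074 False [0.5029 0.207  0.0739] [ 0.3 -0.6 -0.5] [-0.1   0.07 -0.02]
0.073 False [0.5029 0.207  0.0729] [-0.   0.4  0.1] [-0.04  0.02 -0.04]
0.072 False [0.5029 0.207  0.0719] [ 0.2 -0.  -0.3] [-0.07 -0.02 -0.01]
0.071 False [0.5028 0.207  0.0709] [0.3 0.4 0.1] [-0.07  0.02  0.02]
0.07 False [0.5029 0.207  0.0699] [ 0.6 -0.1  0. ] [-0.07  0.06 -0.  ]
0.069 False [0.5028 0.207  0.0689] [-1.  -0.2  0. ] [-0.07  0.12  0.02]
0.068 False [0.5026 0.207  0.0679] [-1.2  0.4  1.3] [-0.08  0.48  0.06]
0.067 False [0.5023 0.2069 0.0669] [-5.6 -0.1  5.1] [-0.12  1.18  0.03]
0.066 False [0.5019 0.2068 0.0659] [-4.9 -0.2  3.3] [-0.09  1.05  0.06]
0.065 False [0.5028 0.2069 0.0648] [-2.3 -0.3 -1.4] [-0.14  0.4   0.02]
0.064 False [0.5029 0.207  0.0639] [-3.6 -0.3 -0.7] [-0.15  0.46  0.01]
0.063 False [0.503  0.207  0.0631] [-2.8 -0.4  5.9] [-0.18  0.83  0.01]
0.062 False [0.503 0.207 0.063] [-7.5 -1.8 23.6] [-0.52  1.78  0.19]
14.2417
```

```bash
python3 - <<'E'
from h import *
ctrl.move_l([.5025,.2070,.062],vel=.01); ctrl.sleep(.5)
for _ in range(3):
    print(np.round(ctrl.current_contact_force(),1),np.round(ctrl.current_wrist_torque(),2),np.round(ctrl.current_tool_pos(),4),ctrl.current_grasp_force(),ctrl.current_grip_width()*91); ctrl.sleep(.2)
R=np.array(ctrl.current_eef_rot()); print(np.round(R,4).tolist(),ctrl.current_t())
s=ctrl.read_camera("side"); cv2.imwrite("pics/side5.png",s)
g=cv2.createCLAHE(3,(4,4)).apply(cv2.cvtColor(s,cv2.COLOR_BGR2GRAY)[135:195,240:320])
cv2.imwrite("pics/crop5.png",cv2.resize(g,None,fx=10,fy=10,interpolation=cv2.INTER_CUBIC))
E
```

```text
[-5.3 -2.8 18.8] [-0.6   1.64  0.06] [0.503  0.207  0.0629] 30.00699609518051 63.842939334757844
[-5.  -2.3 18.8] [-0.65  1.53  0.11] [0.503 0.207 0.063] 30.006905235350132 63.51450863131848
[-4.8 -3.2 18. ] [-0.62  1.59  0.13] [0.503 0.207 0.063] 30.00688087195158 63.922393076375975
[[-0.1566, 0.9877, 0.0013], [0.9877, 0.1566, 0.0002], [-0.0, 0.0013, -1.0]] 15.6417
```

View pics/crop5.png

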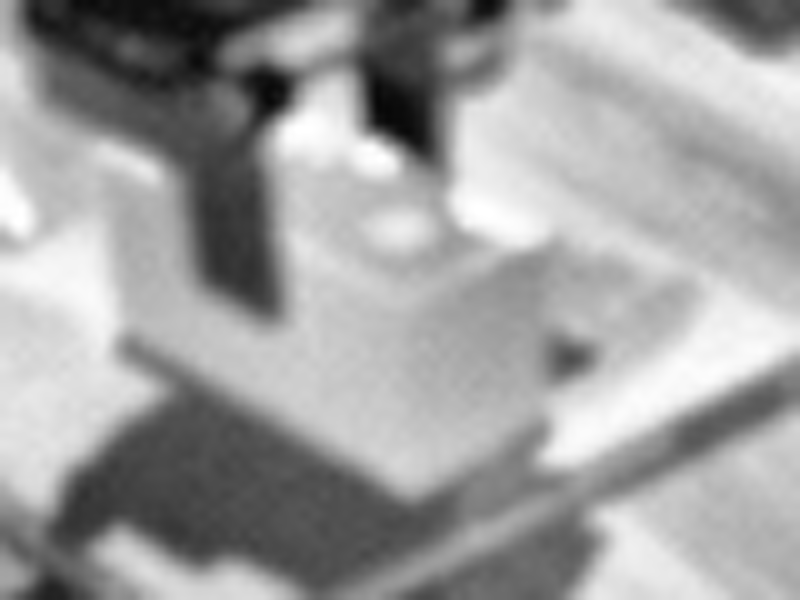

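The crop shows the two halves as one seamless block: no visible gap down the near edge at x≈410, from y≈300 to y≈495, and the ends line up. The seated height also fits (TCP 63.0 mm, predicted about 63.5 mm). The push between the halves is about 22 N and steady, so I'm handing it in.

```bash
python3 -c "
from bench import ctrl
print(ctrl.sign_off(),ctrl.current_t())"
```

```text
the job is handed in; nothing more can be done
the job is handed in; nothing more can be done
```

The blue-marked mould is closed, with gates and blue marks at the same end and no gap visible in the side view; the arm is still holding it with about 22 N (roughly two kilos) of push, and the job is handed in (no verdict was shown).

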